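Index the cup carousel to the code reader

ROBOT

A 7-joint arm with a two-finger parallel gripper is mounted at the origin on the work surface. World frame = base frame: x ahead of the robot, y to its left, z up, the work surface at z = 0. Lengths are in m, angles in rad, forces in N, time in s.
With the tool pointing down it reaches from about 0.4 to 0.875 m from the base axis. Payload 19.3 kg.
Tool frame: the origin (TCP) lies on the centre line of the jaws, within the pads' length; the fingertips stand 22 mm ahead of it and the grasp point (between the pads) lies 3 mm ahead of it; z points along the fingers, y is the direction in which the jaws open and shut (so a half turn about z gives the same grasp; the last joint's range is limited). The gripper opens to 85 mm and grips with 20 to 120 N. Pads are 22 mm wide; open, the fingers measure 114 mm over their backs; the gripper's body (76 mm by 85 mm) begins 54 mm behind the grasp point. The pads swing forward as they close: fully open they stand 13 mm farther back than shut.
Start: joints at [-1.198, 0.521, -0.036, 1.599, 0.021, 1.021, -0.113], TCP at [0.268, 0.565, 0.253] pointing down, gripper open.
Joint ranges: [-2.91, 2.91], [-0.3, 2.13], [-1.5, 1.42], [0.17, 2.43], [-1.26, 4.41], [0.16, 1.93], [-2.52, 2.52]. Speed limits (rad/s): [1.89, 1.89, 2.39, 2.39, 3.01, 3.01, 3.01].

INTERFACE

Orientations are given as [roll, pitch, yaw] about the fixed x, y, z axes, in that order (R = Rz(yaw) Ry(pitch) Rx(roll)).
In Python, from bench import robot gives the robot as it stands.
- The arm moves only by the shell command python3 -m jog 'ROWS' [FORCE]. ROWS is text: rows parted by semicolons, each of 7 numbers parted by spaces: the turn, a rotation vector about the world's x, y, z normalised to -1 to 1, where 1 is 60 degrees, then the shift along the world's x, y, z normalised to -1 to 1, where 1 is 0.1 m, then the opening, from 0 (shut) to 1 (fully open). In form: wx wy wz dx dy dz claw; .... A call has 1 to 20 rows; each row shifts and turns the commanded pose from where the row before left it; what a row does not reach is not made up. A row lasts 1/8 s, in which the tool goes at most 62.5 mm and 10.7 degrees, less where a joint would pass 70% of its speed; a pose out of reach is approached as far as the arm can. A call with a number of a shift or a turn outside -1 to 1 is refused whole. A call with a gripper value outside its range is refused whole. The fingers move at their own pace and stop on an object; FORCE is the grip in N (left out, the last holds). Time passes only in rows, so rows that do not move let the fingers close. It gives the time, the measured TCP pose, the force and the opening at its end, in the units of the state.
- robot.read_state(): the state, without advancing time (a new reading comes with each control period).
- robot.read_camera(name): name is "scene" or "top"; returns (picture, depth): 384x512x3 uint8, red, green, blue; 384x512 float32, m along the optical axis (not along the pixel's ray), 0 where there is no reading.
- robot.camera_info(name): a dict with "K" (3x3 intrinsics, pixels), "R" (3x3) and "t" (3): a world point X has camera coordinates R X + t. Camera axes: x right, y down, z forward; pixel columns grow to the right and rows downward; lengths in m; the calibration is good to about 2 mm. A picture is of the moment at which its call begins. camera_info takes no time and is no camera call.
- robot.sign_off(): hands the job in, once; it reports no verdict.
Trained networks look in the newest picture that a camera, given by its name, has taken for a name from the list of things; names that differ only in an ending like _2 or _b are one class to them, and where a whole thing is asked for, a point or a joint stands for the part that bears it (a point fixed in the world has none). Each returns a list of dicts, best first, with "confidence" (0 to 1); they miss things now and then, are a little off and sometimes report something else, mostly with a low value. They report only what shows in the picture. A call takes as long as a camera call.
- robot.find_in(name, camera): "rect" ([centre column, centre row, width, height] in pixels, round what is visible of it).
The state is a dict: "time": time; "joint_pos": joint angles; "dq": joint speeds; "joint_efforts": joint torques, N m; "ee_pos": TCP position; "tool_rot": TCP orientation; "contact_force": force on the tool from outside, world axes, zero at the start; "torque": the same for the moment, N m; "finger_gap": finger opening in m.
Only numpy, scipy, OpenCV 4.12 (cv2) and the standard library are available. Lean on these libraries where they do the work, as an engineer would, in place of code of your own. Each camera call takes 0.05 s, during which the arm holds its last target. There are 200 camera calls.

TASK

On the cup carousel, press the orange indexing plunger down with a fingertip and, keeping it pressed to unlock the plate, turn the plate by one hole, in the direction that brings the red-lidded cup in front of the code reader; then let the plunger spring back up into that hole so that the plate is locked again, and move clear. Do not turn the plate the other way or past that hole, do not touch or lift the cups, and leave everything else on the table as it is.

Things in the scene. Friction and masses are not known exactly. Their poses are not given: they have to be found in the camera images.
- carousel_axis (a point): Centre of the carousel, on its vertical axis, at the plate's upper face (65 mm above the table). A round aluminium housing 332 mm across, fixed to the table, bears a white plate 296 mm across with a steel hub (60 mm across, 28 mm high). Eight brass marks on the housing's rim, 45 degrees apart, show the index holes, which are hidden under the plate. x axis: towards the code reader.
- plunger_top (a point): Centre of the top face of the indexing plunger: an orange round push head 36 mm across, riding on the plate 110 mm from the carousel's axis, its top 107 mm above the table when up. It goes straight down 16 mm against a spring (2.5 N at first, 6.5 N fully down) and rises when let go. Held down, its head can be dragged sideways by friction to turn the plate.
- post_left (a point): Top centre of one of two upright steel driving posts, 10 mm in diameter, fixed to the plate, tops 121 mm above the table. They flank the plunger at 34 mm from its centre along the direction of turning (square to the radius). A closed fingertip fits between them on the plunger and may push on a post to turn the plate. This one is on the clockwise side, seen from above.
- post_right (a point): Top centre of the other driving post, like the first, on the anticlockwise side of the plunger seen from above.
- plunger (a joint): How far the plunger is pressed, in m: 0 up, 0.016 fully down. Up in a hole (below 0.003) it locks the plate; the plate is free when it is pressed by more than 0.012. Between holes it cannot rise beyond about 0.012; let go within about 3 degrees of a hole it snaps up by itself.
- rotor (a joint): Angle of the carousel plate in rad, 0 at the start, positive anticlockwise seen from above. The index holes are pi/4 (45 degrees) apart, with about 0.02 rad of play each way. It turns with little friction (about 0.1 N m).
- read_spot (a point): The point in front of the code reader's window where a cup is to stand, on the plate's upper face, 110 mm from the carousel's axis, opposite the plunger's starting place. The reader is a grey box 64 mm wide with a blue top and dark window, its top 126 mm above the table, fixed to the housing outside the plate.
- cup_red: The red-lidded cup: a white plastic cup 37 mm in diameter with a red lid 41 mm in diameter, 45 mm tall in all, standing loose in a ring-shaped pocket (10 mm deep) of the carousel plate; origin under its centre. Not to be touched. It starts one hole (45 degrees) to one side or the other of the reader.
- cup_a: The green-lidded cup one hole from the reader on the side opposite to the red one: a white plastic cup 37 mm in diameter with a green lid 41 mm in diameter, 45 mm tall in all, standing loose in a ring-shaped pocket (10 mm deep) of the carousel plate; origin under its centre. Not to be touched.
- cup_b: The green-lidded cup that stands at the reader at the start: a white plastic cup 37 mm in diameter with a green lid 41 mm in diameter, 45 mm tall in all, standing loose in a ring-shaped pocket (10 mm deep) of the carousel plate; origin under its centre. Not to be touched.
- cup_c: A green-lidded cup two holes from the reader: a white plastic cup 37 mm in diameter with a green lid 41 mm in diameter, 45 mm tall in all, standing loose in a ring-shaped pocket (10 mm deep) of the carousel plate; origin under its centre. Not to be touched.
- cup_d: Another green-lidded cup two holes from the reader: a white plastic cup 37 mm in diameter with a green lid 41 mm in diameter, 45 mm tall in all, standing loose in a ring-shaped pocket (10 mm deep) of the carousel plate; origin under its centre. Not to be touched.
- bottle: Amber bottle 56 mm in diameter, 130 mm tall, standing left of the carousel; origin under its centre. Bystander.
- jar: White jar with a blue cap, 60 mm in diameter, 75 mm tall, right of the carousel; origin under its centre. Bystander.
- carton: Red and white medicine carton 60 x 110 x 35 mm lying flat, right of the carousel; origin under its centre. Bystander.
- bowl: Steel bowl 90 mm in diameter, 35 mm high, left of the carousel; origin under its centre. Bystander.

How it is judged:
By the outcome, as a careful person would: the job done as asked, in the order asked, and still so for the second after the job is handed in, with the robot touching nothing.
It also fails if it takes over 35 s, if anything falls off the work surface, if the arm or the gripper's body presses on something with over 40 N, if the wrist force passes 120 N, or if a joint passes its speed limit or range.

## Working session

There is one attempt and no reset: what is moved stays moved. The work goes in short steps, Python scripts to look and compute and a shell command to move; the robot and the scene stay as the last step left them, time stands still between calls to the robot, and variables do not carry over. Pictures are saved under pics/ and viewed, about 8 in all and at most 12, crops included, and the job is handed in when it is done.

```bash
mkdir -p pics
cat > h.py <<'E'
import numpy as np,cv2
from bench import robot
def world(cam,u,v,d):
    c=robot.camera_info(cam);K=np.array(c["K"]);R=np.array(c["R"]);t=np.array(c["t"])
    return R.T@(d*np.linalg.inv(K)@np.array([u,v,1])-t)
def atz(cam,u,v,z):
    c=robot.camera_info(cam);K=np.array(c["K"]);R=np.array(c["R"]);t=np.array(c["t"])
    o=-R.T@t;r=R.T@np.linalg.inv(K)@np.array([u,v,1]);return o+r*(z-o[2])/r[2]
def proj(cam,X):
    c=robot.camera_info(cam);p=np.array(c["K"])@(np.array(c["R"])@X+np.array(c["t"]));return p[:2]/p[2]
E
python3 - <<'E'
from h import *
ims=[]
for cam in("top","scene"):
    p,d=robot.read_camera(cam);cv2.imwrite(f"pics/{cam}0.png",p[:,:,::-1]);np.save(cam+"d.npy",d)
    for n,z in(("plunger_top",.107),("post_left",.121),("post_right",.121),("cup_red",.11),("cup_a",.11),("carousel_axis",.093)):
        for r in robot.find_in(n,cam)[:5]:
            u,v=r["rect"][:2];print(cam,n,np.round(r["rect"]),round(r["confidence"],2),atz(cam,u,v,z).round(4),world(cam,u,v,d[int(v),int(u)]).round(3))
print(robot.read_state())
E
```

```text
top plunger_top [274. 209.  13.  10.] 0.62 [ 0.4302 -0.0791  0.107 ] [ 0.43  -0.079  0.107]
top post_left [274. 180.  74.  81.] 0.81 [ 0.5282 -0.083   0.121 ] [ 0.534 -0.085  0.088]
top post_right [273. 181.  84.  82.] 0.73 [ 0.5247 -0.0811  0.121 ] [ 0.531 -0.083  0.085]
top cup_red [255. 151.  11.  15.] 0.6 [ 0.6367 -0.0195  0.11  ] [ 0.636 -0.02   0.111]
top cup_red [132. 175.  20.  25.] 0.18 [0.564  0.4185 0.11  ] [0.583 0.447 0.008]
top cup_a [299. 157.   8.   6.] 0.59 [ 0.6118 -0.1759  0.11  ] [ 0.611 -0.175  0.114]
top cup_a [278. 146.  15.   9.] 0.47 [ 0.6518 -0.1043  0.11  ] [ 0.652 -0.104  0.111]
top carousel_axis [273. 168.  94. 114.] 0.84 [ 0.5783 -0.0836  0.093 ] [ 0.584 -0.085  0.067]
scene post_left [231. 197.  93.  67.] 0.81 [ 0.6021 -0.0146  0.121 ] [ 0.567 -0.061  0.075]
scene post_left [221. 204. 130.  83.] 0.29 [ 0.6412 -0.0119  0.121 ] [ 0.63  -0.028  0.105]
scene post_right [232. 196.  98.  68.] 0.82 [ 0.5963 -0.0163  0.121 ] [ 0.564 -0.059  0.078]
scene cup_red [222. 211.  11.  20.] 0.8 [0.6502 0.003  0.11  ] [ 0.648 -0.     0.106]
scene cup_red [212. 168.  10.
[... 579 characters left out ...]
.648 -0.004  0.107]
{'time': 0.7, 'joint_pos': array([-1.19818656,  0.52140023, -0.03627428,  1.59944778,  0.02119387,
        1.02108684, -0.11275911]), 'dq': array([ 0.00136424,  0.00028435, -0.00069993, -0.00027714,  0.00010658,
        0.00086744,  0.00057759]), 'joint_efforts': array([ 1.16309297e-03, -9.26718020e+01,  1.97827958e+00, -3.70224237e+01,
        1.82512728e-02,  1.48728173e-03, -7.29178510e-06]), 'ee_pos': array([0.26784165, 0.56472623, 0.25330966]), 'tool_rot': array([3.14155022e+00, 1.79566315e-06, 2.69875441e+00]), 'contact_force': array([-0.46287213, -0.30181556,  0.31992089]), 'torque': array([ 0.01636086,  0.03378178, -0.00335481]), 'finger_gap': 0.08531362953500692}
```

```bash
python3 -c "
import cv2,numpy as np
a=cv2.imread('pics/top0.png');b=cv2.imread('pics/scene0.png')
cv2.imwrite('pics/both0.png',cv2.resize(a,(800,600)));cv2.imwrite('pics/s0.png',b)"
```

```text
(no output)
```

View pics/both0.png

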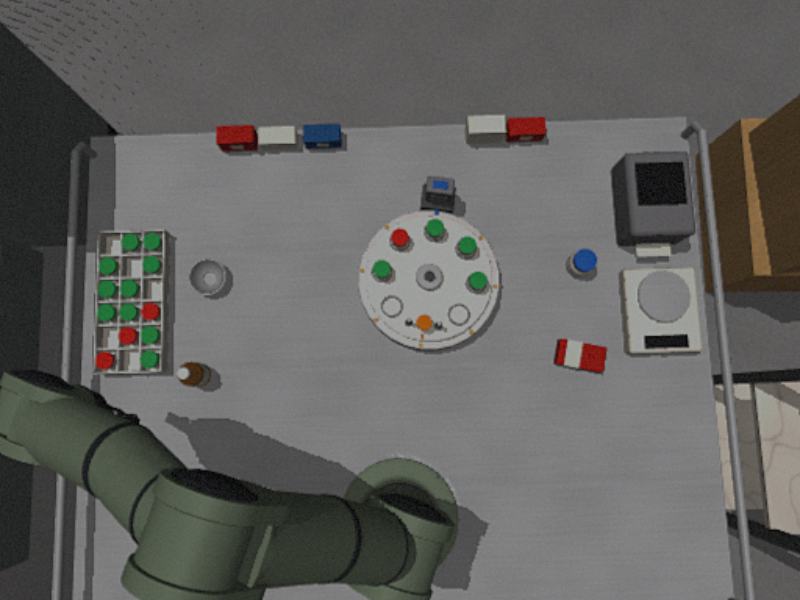

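View pics/s0.png

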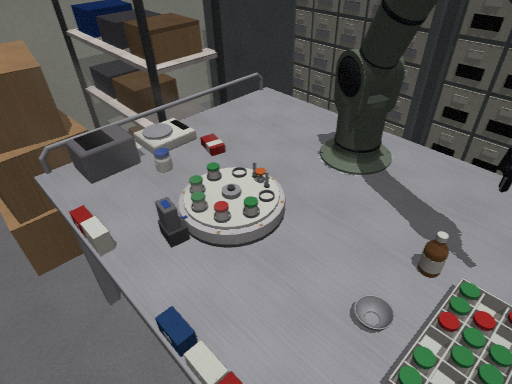

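The top view (800x600) shows the reader at about (438,195), the red cup on its left at (400,238), and the plunger at (424,322). The plate therefore turns clockwise, and the plunger moves towards +y. I'll refine the centres by colour.

```bash
cat >> h.py <<'E'
def blobs(p,zs=dict(orange=.107,red=.11,green=.11)):
    hsv=cv2.cvtColor(p,cv2.COLOR_RGB2HSV);H,S,V=cv2.split(hsv)
    m=dict(orange=(H>6)&(H<20)&(S>170)&(V>120),red=((H<5)|(H>175))&(S>150)&(V>80),green=(H>45)&(H<85)&(S>110)&(V>50))
    out=[]
    for k,mm in m.items():
        n,l,s,c=cv2.connectedComponentsWithStats(mm.astype(np.uint8))
        for i in range(1,n):
            if s[i,4]>=12:
                X=atz("top",*c[i],zs[k])
                if np.hypot(X[0]-.543,X[1]+.085)<.16: out.append((k,s[i,4],c[i].round(1),X))
    return out
E
python3 - <<'E'
from h import *
p=cv2.imread("pics/top0.png")[:,:,::-1].copy()
b=blobs(p)
for x in b: print(x[0],x[1],x[2],x[3].round(4))
from scipy.optimize import least_squares
P=np.array([x[3][:2] for x in b if x[1]>30])
r=least_squares(lambda c:np.hypot(*(P-c).T)-.11,[.543,-.085]);c=r.x
print("axis",c,r.fun.round(4))
for x in b: print(x[0],np.degrees(np.arctan2(*(x[3][:2]-c)[::-1])).round(1),np.hypot(*(x[3][:2]-c)).round(4))
u,v=proj("top",np.array([*c,.093]));print("hub px",u*800/512,v*600/384)
x0,y0=int(u)-50,int(v)-50
q=cv2.resize(p[y0:y0+100,x0:x0+100],(600,600),interpolation=cv2.INTER_CUBIC)
for X in [[*c,.093],[*(c+.148*np.array([1,0])),.065]]:
    w=(proj("top",np.array(X))-[x0,y0]+.5)*6;cv2.drawMarker(q,tuple(int(a) for a in w),(255,0,255),0,14,1)
for a in np.arange(0,2*np.pi,.1):
    w=(proj("top",np.array([c[0]+.148*np.cos(a),c[1]+.148*np.sin(a),.065]))-[x0,y0]+.5)*6;cv2.circle(q,tuple(int(s) for s in w),2,(255,0,255),-1)
cv2.imwrite("pics/crop1.png",q[:,:,::-1])
E
```

```text
orange 66 [271. 206.] [ 0.4396 -0.0701  0.107 ]
red 90 [255.6 151.5] [ 0.6362 -0.0224  0.11  ]
green 92 [278.  145.2] [ 0.6565 -0.1031  0.11  ]
green 92 [298.8 156.5] [ 0.6127 -0.1753  0.11  ]
green 93 [243.9 171.8] [0.564  0.0214 0.11  ]
green 99 [305.4 179.1] [ 0.5307 -0.1947  0.11  ]
axis [ 0.54774377 -0.08683977] [-0.0006 -0.0006  0.     -0.0002 -0.0005 -0.0008]
orange 171.2 0.1094
red 36.1 0.1094
green -8.5 0.11
green -53.7 0.1098
green 81.5 0.1095
green -99.0 0.1092
hub px 428.8123237846462 275.26967483784944
```

View pics/crop1.png

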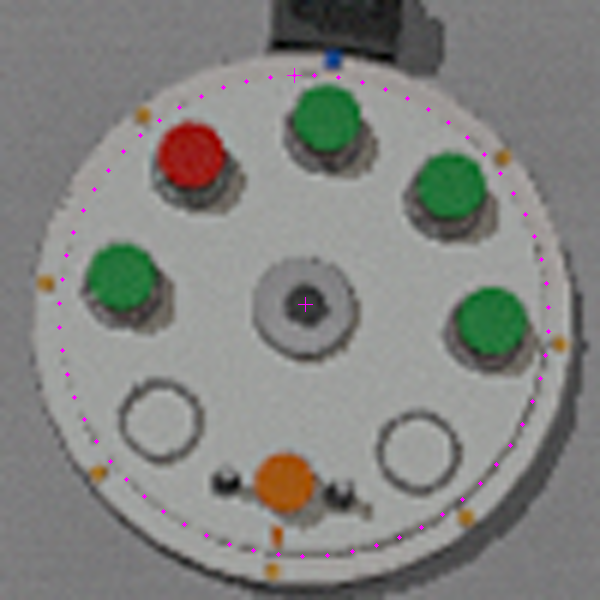

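The fit holds: all radii are within 1 mm of 110 mm. The axis is at (0.5477, -0.0868) and the plunger at (0.439, -0.0703), 171.4°. The target is clockwise to 126.4°. Next I hover above the plunger with the jaw axis radial, yaw 81.4°.

```bash
python3 -m jog '0 0 -0.1 0.3 -0.5 0 0; 0 0 -0.1 0.3 -0.5 0 0; 0 0 -0.1 0.3 -0.5 0 0; 0 0 -0.1 0.3 -0.5 0 0; 0 0 -0.1 0.3 -0.5 0 0; 0 0 -0.1 0.21 -0.5 0 0; 0 0 -0.1 0 -0.5 0 0; 0 0 -0.1 0 -0.5 0 0; 0 0 -0.1 0 -0.5 0 0; 0 0 -0.1 0 -0.5 0 0; 0 0 -0.1 0 -0.5 0 0; 0 0 -0.12 0 -0.5 0 0; 0 0 0 0 -0.35 0 0; 0 0 0 0 0 0 0; 0 0 0 0 0 0 0' 20; python3 -c "
from h import *
s=robot.read_state();print(s)"
```

```text
time: 2.58
ee_pos: [0.4389, -0.0699, 0.2533]
tool_rot: [3.142, -0.0, 1.421]
contact_force: [0.7, 0.3, -0.2]
finger_gap: -0.0001
{'time': 2.575, 'joint_pos': array([-0.35778931,  0.2539259 ,  0.46006473,  2.06990674, -0.14953654,
        0.84874626,  0.03922528]), 'dq': array([-0.01596557, -0.00026747, -0.00472573, -0.00025946, -0.00164541,
        0.00058171, -0.00084159]), 'joint_efforts': array([ 1.77849881e+00, -5.36724615e+01,  6.41261593e+00, -3.22256076e+01,
        8.20986391e-02, -4.31320863e-03,  1.08989272e-01]), 'ee_pos': array([ 0.43885939, -0.06987268,  0.25329767]), 'tool_rot': array([ 3.14158164e+00, -2.68152682e-04,  1.42133844e+00]), 'contact_force': array([ 0.71146107,  0.30657848, -0.16921216]), 'torque': array([-0.04193798,  0.00889131,  0.07395895]), 'finger_gap': -5.536038026549884e-05}
```

```bash
python3 -m jog '0 0 0 0 0 -0.3 0; 0 0 0 0 0 -0.3 0; 0 0 0 0 0 -0.3 0; 0 0 0 0 0 -0.25 0; 0 0 0 0 0 0 0; 0 0 0 0 0 0 0'
python3 - <<'E'
from h import *
p,d=robot.read_camera("scene");u,v=proj("scene",np.array([.439,-.07,.107]));x0,y0=int(u)-40,int(v)-40
cv2.imwrite("pics/hover.png",cv2.resize(p[y0:y0+80,x0:x0+80,::-1],(560,560),interpolation=cv2.INTER_CUBIC))
E
```

```text
time: 3.32
ee_pos: [0.4392, -0.0699, 0.1391]
tool_rot: [3.141, -0.0, 1.422]
contact_force: [0.1, 0.5, 0.4]
finger_gap: 0.0001
```

View pics/hover.png

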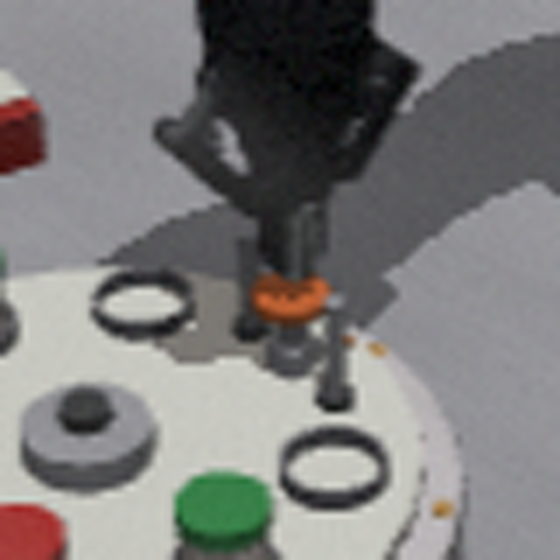

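The closed tip sits centred over the orange head at (290,295), between the posts at (245,290) and (335,350). Now I press.

```bash
python3 -m jog '0 0 0 0 0 -0.05 0; 0 0 0 0 0 -0.05 0; 0 0 0 0 0 0 0; 0 0 0 0 0 0 0'; python3 -m jog '0 0 0 0 0 -0.05 0; 0 0 0 0 0 -0.05 0; 0 0 0 0 0 -0.04 0; 0 0 0 0 0 0 0; 0 0 0 0 0 0 0'
```

```text
time: 3.88
ee_pos: [0.4389, -0.0703, 0.1284]
tool_rot: [3.142, -0.0, 1.421]
contact_force: [-0.4, 0.8, 1.3]
finger_gap: -0.0001
time: 4.5
ee_pos: [0.4389, -0.0704, 0.1143]
tool_rot: [3.142, -0.0, 1.421]
contact_force: [1.0, -0.4, 4.8]
finger_gap: 0.0001
```

```bash
python3 -m jog '0 0 0 0 0 -0.01 0; 0 0 0 0 0 0 0';python3 -m jog '0 0 0 0 0 0 0';python3 -m jog '0 0 0 0 0 0 0'; python3 -m jog '0 0 0 0 0 -0.01 0; 0 0 0 0 0 0 0';python3 -m jog '0 0 0 0 0 0 0';python3 -m jog '0 0 0 0 0 0 0'
```

```text
time: 4.75
ee_pos: [0.4389, -0.0704, 0.1133]
tool_rot: [3.141, -0.0, 1.421]
contact_force: [0.6, 0.4, 5.2]
finger_gap: -0.0004
time: 4.88
ee_pos: [0.4389, -0.0703, 0.1134]
tool_rot: [3.141, -0.0, 1.421]
contact_force: [0.6, 0.1, 5.6]
finger_gap: 0.0004
time: 5.0
ee_pos: [0.4389, -0.0703, 0.1134]
tool_rot: [3.141, -0.0, 1.421]
contact_force: [0.9, 0.3, 5.7]
finger_gap: -0.0001
time: 5.25
ee_pos: [0.439, -0.0704, 0.1128]
tool_rot: [3.141, -0.0, 1.421]
contact_force: [-3.0, 1.7, 22.0]
finger_gap: -0.0001
time: 5.38
ee_pos: [0.439, -0.0704, 0.1128]
tool_rot: [3.141, -0.0, 1.421]
contact_force: [-2.3, 1.3, 23.5]
finger_gap: 0.0004
time: 5.5
ee_pos: [0.439, -0.0704, 0.1128]
tool_rot: [3.141, -0.0, 1.421]
contact_force: [-3.2, 0.3, 22.6]
finger_gap: -0.0001
```

```bash
python3 -m jog '0 0 0 0 0 0.008 0; 0 0 0 0 0 0 0'; python3 -m jog '0 0 -0.042 0.009 0.048 0 0; 0 0 -0.042 0.01 0.047 0 0; 0 0 -0.042 0.013 0.046 0 0; 0 0 -0.042 0.013 0.046 0 0; 0 0 0 0 0 0 0; 0 0 0 0 0 0 0'
cat >> h.py <<'E'
def angle():
    p,_=robot.read_camera("top");b=blobs(p);c=np.array([.54774,-.08684]);out={}
    for x in b:
        a=np.degrees(np.arctan2(*(x[3][:2]-c)[::-1]))
        out.setdefault(x[0],[]).append((int(x[1]),a.round(1)))
    return p,out
E
python3 -c "
from h import *
p,o=angle();print(o);s=robot.read_state();print(np.degrees(np.arctan2(s['ee_pos'][1]+.08684,s['ee_pos'][0]-.54774)))"
```

```text
time: 5.75
ee_pos: [0.439, -0.0703, 0.1132]
tool_rot: [3.141, -0.0, 1.421]
contact_force: [0.3, 0.4, 5.9]
finger_gap: -0.0003
time: 6.5
ee_pos: [0.4435, -0.0515, 0.1132]
tool_rot: [3.141, -0.0, 1.245]
contact_force: [0.6, 0.1, 5.2]
finger_gap: -0.0001
{'red': [(95, np.float64(26.5))], 'green': [(90, np.float64(-18.6)), (95, np.float64(-63.8)), (91, np.float64(71.3)), (98, np.float64(-108.5))]}
161.2988702950385
```

The plate follows the tip by friction, about 10° clockwise so far. I'll continue to roughly 35°.

```bash
python3 -m jog '0 0 -0.042 0.017 0.045 0 0; 0 0 -0.042 0.018 0.044 0 0; 0 0 -0.042 0.02 0.044 0 0; 0 0 -0.042 0.022 0.043 0 0; 0 0 -0.042 0.024 0.042 0 0; 0 0 -0.042 0.026 0.04 0 0; 0 0 -0.042 0.027 0.039 0 0; 0 0 -0.042 0.029 0.038 0 0; 0 0 -0.042 0.031 0.037 0 0; 0 0 -0.042 0.032 0.036 0 0; 0 0 -0.042 0.034 0.034 0 0; 0 0 -0.042 0.036 0.032 0 0; 0 0 0 0 0 0 0; 0 0 0 0 0 0 0'
python3 -c "
from h import *
p,o=angle();print(o);s=robot.read_state();e=s['ee_pos'];print(np.degrees(np.arctan2(e[1]+.08684,e[0]-.54774)),np.hypot(e[1]+.08684,e[0]-.54774))"
```

```text
time: 8.3
ee_pos: [0.4749, -0.0041, 0.1131]
tool_rot: [-3.141, 0.0, 0.718]
contact_force: [-0.4, 0.9, 5.1]
finger_gap: -0.0002
{'red': [(94, np.float64(-3.0))], 'green': [(90, np.float64(41.9)), (94, np.float64(-48.3)), (94, np.float64(-93.3)), (93, np.float64(-138.2))]}
131.34175661889043 0.11021387343636695
```

```bash
python3 -m jog '0 0 -0.03 0.025 0.021 0 0; 0 0 -0.03 0.026 0.021 0 0; 0 0 -0.024 0.024 0.019 0 0; 0 0 0 0 0 0 0; 0 0 0 0 0 0 0'
python3 -c "
from h import *
for i in range(2):
    p,o=angle();print(o)
s=robot.read_state();e=s['ee_pos'];print(np.degrees(np.arctan2(e[1]+.08684,e[0]-.54774)),np.hypot(e[1]+.08684,e[0]-.54774))"
```

```text
time: 8.98
ee_pos: [0.4824, 0.002, 0.1131]
tool_rot: [-3.141, 0.0, 0.63]
contact_force: [0.1, 0.7, 5.5]
finger_gap: -0.0002
{'red': [(93, np.float64(-8.1))], 'green': [(91, np.float64(37.2)), (91, np.float64(-53.0)), (93, np.float64(-98.2)), (93, np.float64(-143.0))]}
{'red': [(92, np.float64(-8.0))], 'green': [(92, np.float64(37.1)), (90, np.float64(-53.0)), (93, np.float64(-98.2)), (94, np.float64(-143.0))]}
126.3290092504647 0.11026507476450763
```

The plate has turned about 44.3°, within the hole's snap range. I release straight up.

```bash
python3 -m jog '0 0 0 0 0 0.04 0; 0 0 0 0 0 0.04 0; 0 0 0 0 0 0.04 0; 0 0 0 0 0 0.04 0; 0 0 0 0 0 0 0'; python3 -m jog '0 0 0 0 0 0.1 0; 0 0 0 0 0 0.2 0; 0 0 0 0 0 0.3 0;0 0 0 0 0 0.4 0;0 0 0 0 0 0.4 0; 0 0 0 0 0 0 0; 0 0 0 0 0 0 0'
python3 - <<'E'
from h import *
p,o=angle();print(o)
q,d=robot.read_camera("scene");u,v=proj("scene",np.array([.5,-.03,.107]));x0,y0=int(u)-50,int(v)-50
cv2.imwrite("pics/rel.png",cv2.resize(q[y0:y0+100,x0:x0+100,::-1],(600,600),interpolation=cv2.INTER_CUBIC))
hsv=cv2.cvtColor(q,cv2.COLOR_RGB2HSV);m=(hsv[...,0]>6)&(hsv[...,0]<18)&(hsv[...,1]>160)&(hsv[...,2]>110)
vv,uu=np.where(m)
W=[world("scene",a,b,d[b,a]) for a,b in zip(uu,vv) if d[b,a]>0]
W=np.array([w for w in W if np.hypot(w[0]-.482,w[1]-.002)<.03]);print(len(W),W[:,2].round(3),W.mean(0))
E
```

```text
time: 9.7
ee_pos: [0.4825, 0.0019, 0.1293]
tool_rot: [3.141, -0.0, 0.63]
contact_force: [-0.3, -1.0, -0.1]
finger_gap: -0.0
time: 10.58
ee_pos: [0.4821, 0.0021, 0.269]
tool_rot: [-3.141, 0.0, 0.63]
contact_force: [-0.4, 0.2, -1.0]
finger_gap: -0.0002
{'red': [(92, np.float64(-8.0))], 'green': [(19, np.float64(31.9)), (93, np.float64(-52.8)), (95, np.float64(-98.1)), (94, np.float64(-143.2))]}
59 [0.107 0.106 0.104 0.107 0.104 0.108 0.105 0.108 0.108 0.105 0.105 0.106
 0.106 0.104 0.105 0.105 0.105 0.107 0.104 0.106 0.105 0.108 0.106 0.107
 0.103 0.107 0.106 0.105 0.107 0.107 0.105 0.107 0.106 0.107 0.105 0.107
 0.107 0.105 0.108 0.108 0.106 0.106 0.105 0.105 0.106 0.106 0.109 0.106
 0.102 0.106 0.108 0.105 0.105 0.106 0.103 0.105 0.106 0.067 0.068] [0.48238874 0.00437469 0.10465049]
```

View pics/rel.png

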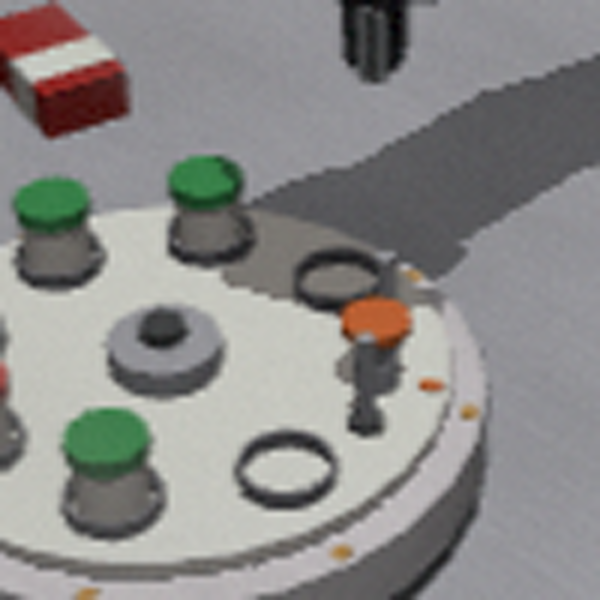

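The head is up: its depth reads about 0.106 m, against 0.107 m fully up and about 0.095 m if it were caught between holes. The plate mark at (430,385) lines up with the brass mark at (468,410). I move aside for a last look.

```bash
python3 -m jog '0 0 0 0 0.4 0.1 0; 0 0 0 0 0.4 0 0; 0 0 0 0 0.4 0 0; 0 0 0 0 0.4 0 0; 0 0 0 0 0.4 0 0;0 0 0 0 0.4 0 0;0 0 0 0 0.4 0 0; 0 0 0 0 0 0 0; 0 0 0 0 0 0 0'
python3 - <<'E'
from h import *
p,o=angle();print(o)
cv2.imwrite("pics/final.png",cv2.resize(p[100:290,60:460,::-1],(800,380)))
E
```

```text
time: 11.8
ee_pos: [0.4823, 0.281, 0.2784]
tool_rot: [3.141, 0.001, 0.629]
contact_force: [0.4, -0.7, -0.3]
finger_gap: -0.0003
{'orange': [(64, np.float64(127.0))], 'red': [(92, np.float64(-8.0))], 'green': [(90, np.float64(37.3)), (93, np.float64(-52.8)), (94, np.float64(-98.1)), (95, np.float64(-143.2))]}
```

View pics/final.png

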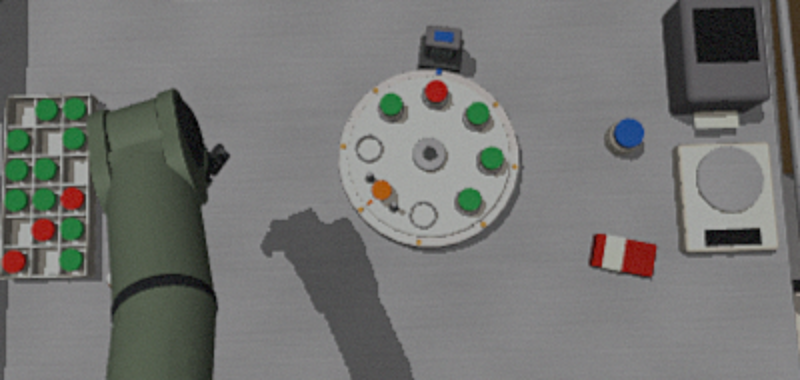

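The red cup at (436,92) stands in front of the reader at (442,45). The arm is clear of everything and nothing else has moved.

```bash
python3 -c "
from h import *
print(robot.sign_off())"
```

```text
the job is handed in; nothing more can be done
None
```

The red-lidded cup now stands in front of the code reader, and the plate is locked again one hole clockwise from where it started. I pressed the plunger to about 15.5 mm with the closed fingertip. Friction on the head turned the plate; I then let the plunger rise straight up and moved the arm clear. The job was handed in at about 12 s.

Last checks:
- **Plate angle:** it turned about 44.3° by the cup lids, against 45° nominal. That is inside the hole's play of about 1.1° each way and did not go past the hole.
- **Red cup:** it sits at -8.0° about the axis. The cup that stood at the reader at the start measured -8.5°.
- **Plunger:** its top reads about 0.106 m, so it is fully up and locked. It would read about 0.095 m if caught between holes.
- **Forces:** the fingertip briefly reached about 23 N when it touched the plunger's lower stop, and I backed off to about 6 N before turning.
- **Surroundings:** the cups are still in their pockets. The jar and carton look unmoved in the last picture, but I did not measure them. The bottle and bowl were hidden behind the arm in that picture, so I did not check them again. The arm passed well above that area.

No check failed or disagreed.

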